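# Find the loaded logger capsule and hold it at the reader

## Robot

A 6-joint arm with a two-finger parallel gripper is mounted at the origin on the work surface; the furniture and walls round the work are solid. World frame = base frame: x ahead of the robot, y to its left, z up, the work surface at z = 0. Lengths are in m, angles in rad, forces in N, time in s.
With the tool pointing down it reaches from about 0.275 to 0.75 m from the base axis. Payload 10.2 kg.
Tool frame: the origin (TCP) lies on the centre line of the jaws, within the pads' length; the fingertips stand 25 mm ahead of it and the grasp point (between the pads) lies 6 mm ahead of it (nose_length is the distance from the TCP to the fingertips, in m); z points along the fingers, y is the line along which they close (so a half turn about z gives the same grasp; the last joint's range is limited). The gripper opens to 88 mm and grips with 3 to 60 N. Pads are 18 mm wide; open, the fingers measure 123 mm over their backs; the gripper's body (75 mm by 187 mm) begins 45 mm behind the grasp point.
Start: joints at [0.883, 0.313, 1.498, -0, 1.331, -0.223], TCP at [0.235, 0.469, 0.264] pointing down, gripper open.
Joint ranges: [-2.94, 2.94], [-0.97, 2.17], [0.19, 2.56], [-1.23, 4.37], [0.02, 3.11], [-2.88, 2.88]. Speed limits (rad/s): [2.39, 2.39, 3.01, 3.14, 3.14, 3.14].

## Interface

Orientations are given as a unit quaternion [x, y, z, w].
In Python, from workcell import read_state, get_image, job_done, nose_length gives the robot as it stands. The module is installed in compiled form; this text tells all that it offers.
- The arm moves only by the shell command python3 -m jog 'ROWS' [OPENING] [FORCE]. ROWS is JSON, one flat list of numbers, 4 for each row, row after row: the shift along the tool's x, y, z in mm, then the turn about the tool's z in rad. A call has 1 to 8 rows; each row is the pose to reach, as a shift and turn from the pose commanded when the call began, along the tool's axes at that moment; what a row does not reach only later rows make up. A row lasts 1/10 s, in which the tool goes at most 50 mm and 8.59 degrees, less where a joint would pass 70% of its speed; a pose out of reach is approached as far as the arm can. A call with a gripper value outside its range is refused whole. OPENING is the finger opening in mm, from 0 to 88.1, set as the call begins (- or left out, the last holds). The fingers move at their own pace and stop on an object; FORCE is the grip in N (left out, the last holds). Time passes only in rows, so rows that repeat a pose let the fingers close. It gives the time, the measured TCP pose, the force, the opening and the grip force at its end, in the units of the state.
- read_state(): the state, without advancing time (a new reading comes with each control period).
- get_image(name): name is "scene" or "top" or "wrist"; returns a dict with "image" (420x560x3 uint8, red, green, blue), "mtx" (3x3 intrinsics, pixels), "k1" (the pictures are not rectified: a ray, as slopes to the right and down, at radius r is drawn at 1 + k1 r^2 times it, then the intrinsics apply), "world_from_camera" (4x4, takes a point from camera to world coordinates). Camera axes: x right, y up, looking along -z (the intrinsics and any distortion apply to the point x, -y, -z); pixel columns grow to the right and rows downward; lengths in m; the calibration is good to about 2 mm. A picture is of the moment at which its call begins. There is no depth.
- job_done(): hands the job in; it is judged then, once.
The state is a dict: "t": time; "joints": joint angles; "qvel": joint speeds; "effort": joint torques, N m; "eef_pos": TCP position; "tcp_rot": TCP orientation; "wrist_force": force on the tool from outside, world axes, zero at the start; "ft_torque": the same for the moment, N m; "gripper_width": finger opening in m; "finger_force": force on a finger pad.
Only numpy, scipy, OpenCV 4.12 (cv2) and the standard library are available. Lean on these libraries where they do the work, as an engineer would, in place of code of your own. Each camera call takes 0.05 s, during which the arm holds its last target. There are 200 camera calls.

## Task

One of the two look-alike steel capsules has the dishwasher temperature logger shut inside it. Push the two-well holder square and flush into the corner of the steel stop, so that it is braced, then lift each capsule in turn clear of its well to feel which is the heavier, standing the one you are not holding back down in the holder. Finish while holding the heavier capsule upright and still about 5 cm above the middle of the reader pad, with the holder still in its corner and the things round about left alone.

Things in the scene. Friction and masses are not known exactly. Their poses are not given: they have to be found in the camera images.
- station: fixed steel corner stop, two upright legs 30 mm high at a right angle, with a reader on its foot plate. Origin: inner corner on the table; z up. Long leg: its inner face is the plane x = 0, from y = 0 to 202 mm, on the far side of the holder. Short leg: its inner face is the plane y = 0, from x = -112 mm to 0. The holder belongs at x < 0, y > 0, the reader lies at y < 0
- stop_corner (a point): the inner corner of the stop, on the table top; same point and axes as station
- reader_pad (a point): centre of the top of the reader's round black pad (72 mm in diameter, on a grey housing 96 x 96 mm), 22 mm above the table, beyond the short leg, at (-52, -84, 22) mm in the station's frame; axes as the station's
- holder: loose white block, 104 (x) by 196 (y) by 40 mm high, 0.35 kg, slides on the table when its side faces are pushed. Origin at the centre of its underside, z up. Two wells 56 mm wide, 32 mm deep (floors at z = 8 mm), 3 mm chamfer, at y = -44 and +44 mm. Pushed home, its +x face lies on the long leg, its -y face on the short leg: origin at (-52, 98) mm in the station's frame, axes parallel
- holder_corner (a point): the holder's lower vertical edge point that goes into the corner, at (52, -98, 0) mm in the holder's frame
- capsule_a: closed steel capsule upright in a well of the holder; the two look alike and either may hold the logger. Body 52 mm in diameter (lid rim 54) up to z = 60 mm, then a dark knob 26 mm in diameter from z = 60 to 90 mm, gripped from above. Origin at the centre of its underside, z up. With the plastic blank about 0.18 kg, with the logger about 0.44 kg; either has 2 mm of play inside
- capsule_b: closed steel capsule upright in a well of the holder; the two look alike and either may hold the logger. Body 52 mm in diameter (lid rim 54) up to z = 60 mm, then a dark knob 26 mm in diameter from z = 60 to 90 mm, gripped from above. Origin at the centre of its underside, z up. With the plastic blank about 0.18 kg, with the logger about 0.44 kg; either has 2 mm of play inside
- dial_timer: bystander, leave alone: white and red round kitchen timer, 72 x 72 x 47 mm. Origin at the centre of its underside
- field_meter: bystander, leave alone: black handheld meter lying flat, 150 x 62 x 36 mm. Origin at the centre of its underside
- marker: bystander, leave alone: marker pen lying flat, 14 x 134 x 16 mm. Origin at the centre of its underside
- tape_roll: bystander, leave alone: roll of brown tape lying flat, 96 mm wide, 48 mm high. Origin at the centre of its underside
There are look-alikes about, which are no part of the job. Leave any green look-alike of the capsule_a alone.

How it is judged:
On the way, in this order (a step that is already met when the one before it is completed fails the run):
1. the holder is square and flush in the corner of the stop, both capsules standing in it (horizontal distance between holder_corner and stop_corner below 0.005 m and angle between the x axis of holder and the x axis of station, either way round below 0.03 rad and z of each of capsule_a, capsule_b in the frame of holder below 0.013 m and angle between each of capsule_a, capsule_b's own z axis and vertical below 0.1 rad), for 0.2 s.
2. the lighter capsule has been lifted clear of its well while the heavier one stands in the holder (((z of capsule_a in the frame of holder above 0.04 m and contact force between the fingers and capsule_a above 2 N and contact force between holder and capsule_b above 2.6 N and z of capsule_b in the frame of holder below 0.013 m and angle between capsule_b's own z axis and vertical below 0.1 rad) or (z of capsule_b in the frame of holder above 0.04 m and contact force between the fingers and capsule_b above 2 N and contact force between holder and capsule_a above 2.6 N and z of capsule_a in the frame of holder below 0.013 m and angle between capsule_a's own z axis and vertical below 0.1 rad))), for 0.2 s.
At the end, for the whole second after the job is handed in: Heavier capsule gripped, upright (0.15 rad), still, 25-85 mm over the reader pad and within 30 mm of its middle, touching nothing else; lighter one released and fully down in a well; holder within 5 mm of the stop's corner and square within 0.03 rad (horizontal distance between holder_corner and stop_corner below 0.005 m and angle between the x axis of holder and the x axis of station, either way round below 0.03 rad and ((contact force between holder and capsule_b between 0.5 and 2.6 N and z of capsule_b in the frame of holder below 0.013 m and angle between capsule_b's own z axis and vertical below 0.1 rad and contact force between each of the arm, the fingers and capsule_b below 0.1 N and contact force between the fingers and capsule_a above 2 N and contact force between each of station, holder and capsule_a below 0.1 N and horizontal distance between capsule_a and reader_pad below 0.03 m and z of capsule_a in the frame of reader_pad between 0.025 and 0.085 m and angle between capsule_a's own z axis and vertical below 0.15 rad and linear speed of capsule_a below 0.03 m/s) or (contact force between holder and capsule_a between 0.5 and 2.6 N and z of capsule_a in the frame of holder below 0.013 m and angle between capsule_a's own z axis and vertical below 0.1 rad and contact force between each of the arm, the fingers and capsule_a below 0.1 N and contact force between the fingers and capsule_b above 2 N and contact force between each of station, holder and capsule_b below 0.1 N and horizontal distance between capsule_b and reader_pad below 0.03 m and z of capsule_b in the frame of reader_pad between 0.025 and 0.085 m and angle between capsule_b's own z axis and vertical below 0.15 rad and linear speed of capsule_b below 0.03 m/s))); the arm keeps its last pose, push and grip.
It fails at once if a capsule is tipped over or dropped on its side (tilted more than 0.7 rad) (angle between any of capsule_a, capsule_b's own z axis and vertical above 0.7 rad).
It fails at once if a bystander is moved more than 20 mm (distance of any of dial_timer, field_meter, marker, tape_roll from where it was at the start of the episode above 0.02 m).
It also fails if it takes over 72 s, if anything falls off the work surface, if the arm or the gripper's body presses on something with over 40 N, if the wrist force passes 120 N, or if a joint passes its speed limit or range.

## Working session

There is one attempt and no reset: what is moved stays moved. The work goes in short steps, Python scripts to look and compute and a shell command to move; the robot and the scene stay as the last step left them, time stands still between calls to the robot, and variables do not carry over. Pictures are saved under pics/ and viewed, at most 10 in all, crops included, and the job is handed in when it is done.

```bash
mkdir -p pics
cat > h.py <<'E'
import numpy as np,cv2,pickle
from workcell import *
def snap(n,f):
    d=get_image(n); cv2.imwrite('pics/%s.png'%f,d['image'][:,:,::-1]); pickle.dump(d,open('pics/%s.pkl'%f,'wb')); return d
def load(f): return pickle.load(open('pics/%s.pkl'%f,'rb'))
def ray(d,u,v):
    K=d['mtx']; a=np.array([(u-K[0,2])/K[0,0],(v-K[1,2])/K[1,1]]); s=a.copy()
    for _ in range(30): s=a/(1+d['k1']*(s@s))
    W=d['world_from_camera']; r=W[:3,:3]@np.array([s[0],-s[1],-1]); return W[:3,3],r/np.linalg.norm(r)
def atz(d,u,v,z):
    o,r=ray(d,u,v); return o+r*(z-o[2])/r[2]
def proj(d,p):
    W=d['world_from_camera']; c=W[:3,:3].T@(np.asarray(p,float)-W[:3,3]); s=np.array([c[0],-c[1]])/-c[2]
    s=s*(1+d['k1']*(s@s)); K=d['mtx']; return np.array([K[0,0]*s[0]+K[0,2],K[1,1]*s[1]+K[1,2]])
def tri(*obs):
    A=np.zeros((3,3));b=np.zeros(3)
    for d,u,v in obs:
        o,r=ray(d,u,v);P=np.eye(3)-np.outer(r,r);A+=P;b+=P@o
    x=np.linalg.solve(A,b); return x,[np.linalg.norm(np.cross(x-ray(*q)[0],ray(*q)[1])) for q in obs]
E
python3 - <<'E'
from h import *
a=snap('top','top0');b=snap('scene','sc0')
for d in(a,b):print(d['mtx'],d['k1'],d['world_from_camera'])
s=read_state();print(s,nose_length)
cv2.imwrite('pics/top0b.png',cv2.resize(a['image'][:,:,::-1],(800,600)));cv2.imwrite('pics/sc0b.png',cv2.resize(b['image'][:,:,::-1],(800,600)))
E
```

```text
[[493.55094341   0.         275.8317834 ]
 [  0.         493.55094341 195.84208969]
 [  0.           0.           1.        ]] -0.1659749123925921 [[ 0.01327794  0.97838105 -0.20638366  0.22984581]
 [-0.99990242  0.0120957  -0.00698914 -0.07375873]
 [-0.00434169  0.20645632  0.97844619  1.23494099]
 [ 0.          0.          0.          1.        ]]
[[435.42544126   0.         282.36287051]
 [  0.         435.42544126 205.97207581]
 [  0.           0.           1.        ]] 0.04270334512086117 [[ 0.89064976  0.2591328  -0.37362174  0.16407351]
 [-0.45455686  0.48755712 -0.74543016 -0.69073499]
 [-0.01100347  0.83374951  0.55203322  0.52215286]
 [ 0.          0.          0.          1.        ]]
{'t': 0.1, 'joints': array([ 8.82630183e-01,  3.13371672e-01,  1.49835165e+00,  4.83398360e-06,
        1.33100080e+00, -2.23427721e-01]), 'qvel': array([ 1.35067831e-05, -2.49491125e-03,  1.03964043e-03,  2.43552755e-04,
       -1.19877375e-03, -1.13968889e-04]), 'effort': array([ 1.85281795e-03, -4.02816796e+01, -2.52645475e+01,  6.95727300e-02,
        3.42117611e-02, -1.38201634e-05]), 'eef_pos': array([0.23519769, 0.46915503, 0.26323329]), 'tcp_rot': array([ 2.30284226e-01,  9.73123248e-01, -5.06944065e-04, -2.51130978e-04]), 'wrist_force': array([ 0.19675968, -0.28963951, -0.19418146]), 'ft_torque': array([ 0.03016079, -0.01408453,  0.073613  ]), 'finger_force': 0.0, 'gripper_width': 0.08813021911671108} 0.025
```

View pics/top0b.png

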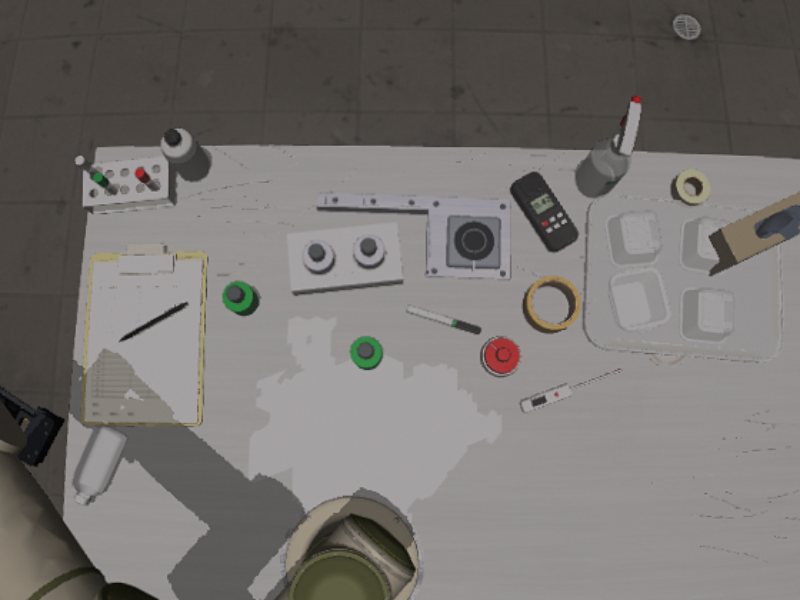

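View pics/sc0b.png

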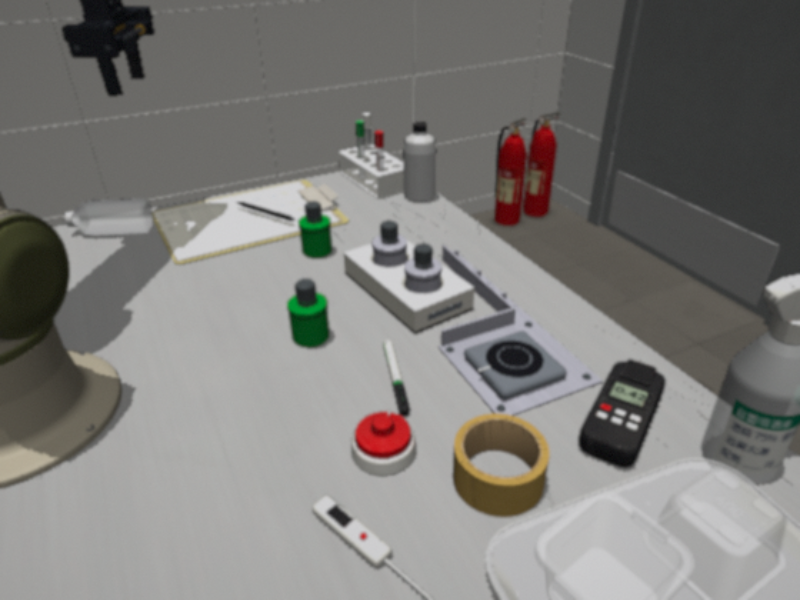

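Top view (800x600): silver capsules stand in the holder at (318,254) and (368,248). Possible mix-ups are the green look-alikes at (238,296) and (366,352) and the grey bottle at (180,145). I choose the two silver ones in the white holder. The reader pad is at (474,241), the long leg runs (318–428, ~203), and the marker (445,320) and green capsule (366,352) are nearby. Next, close crops.

Run:
```python
from h import *
a=load('top0')['image'][:,:,::-1];b=load('sc0')['image'][:,:,::-1]
cv2.imwrite('pics/c1.png',cv2.resize(a[125:245,200:360],(800,600),interpolation=cv2.INTER_CUBIC))
cv2.imwrite('pics/c2.png',cv2.resize(b[145:295,230:430],(800,600),interpolation=cv2.INTER_CUBIC))
```

```text
(no output)
```

View pics/c1.png

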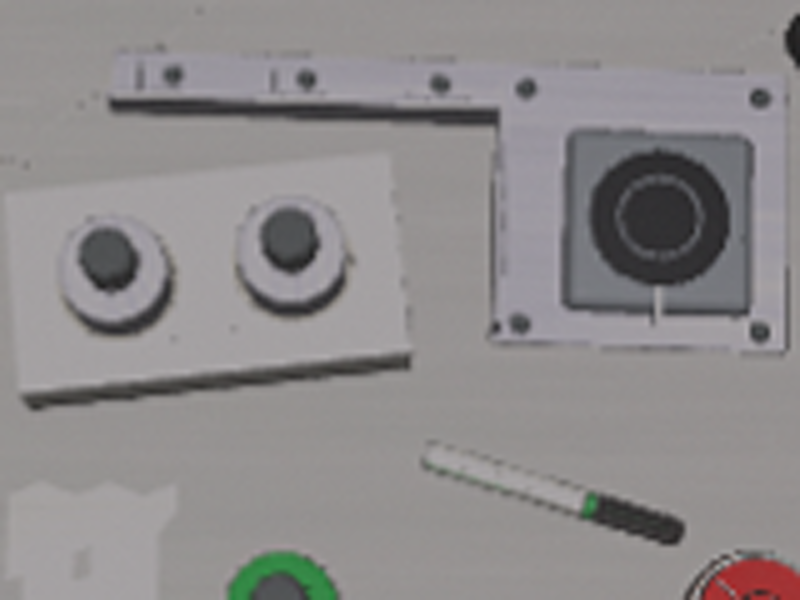

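View pics/c2.png

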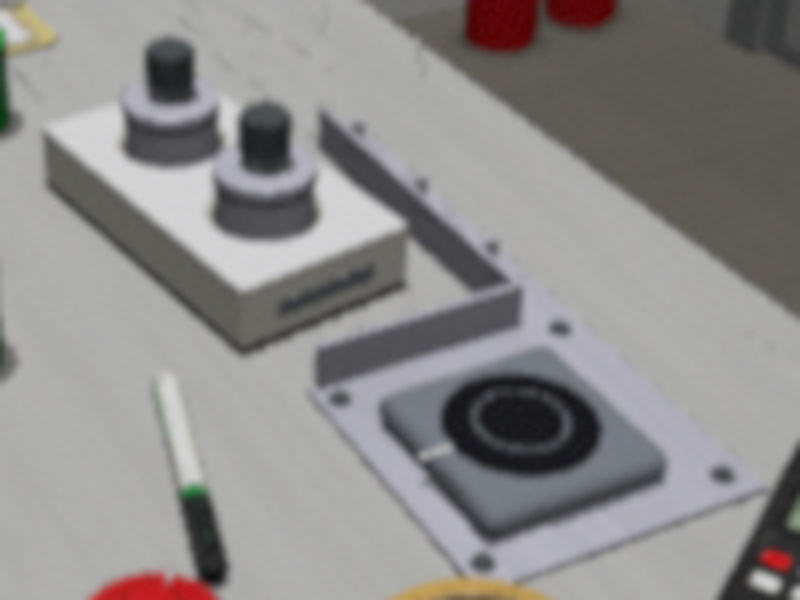

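Crops: c1 shows the holder's top corners at (5,190), (388,153), (410,356), (22,395). The leg's inner top edge runs (110,99)→(498,108), the pad centre is (660,217), and the knob tops are (107,254) and (289,235). c2 shows the matching knob tops at (169,50) and (265,115), holder top corners at (45,133), (245,290), (405,228), and the pad at (521,423).

```bash
cat > m.py <<'E'
from h import *
np.set_printoptions(precision=4,suppress=True)
T=load('top0');S=load('sc0')
t=lambda u,v:(T,200+(u+.5)/5-.5,125+(v+.5)/5-.5)
s=lambda u,v:(S,230+(u+.5)/4-.5,145+(v+.5)/4-.5)
if __name__=='__main__':
    for n,a,b in [('knobL',(107,254),(169,50)),('knobR',(289,235),(265,115)),('hNL',(22,395),(45,133)),('hNR',(410,356),(245,290)),('hFR',(388,153),(405,228)),('pad',(660,217),(521,423)),('legend',(110,99),(320,110)),('corner',(498,108),(507,287))]:
        print(n,*tri(t(*a),s(*b)))
    for n,p,z in [('hFL',(5,190),.04),('hFR',(388,153),.04),('hNR',(410,356),.04),('hNL',(22,395),.04),('legend',(110,99),.03),('corner',(498,108),.03),('short end',(492,342),.03),('pad',(660,217),.022),('knobL',(107,254),.09),('knobR',(289,235),.09),('marker tip',(425,453),.01),('green',(283,560),.05)]:
        print(n,atz(*t(*p),z))
E
python3 m.py
```

```text
knobL [0.5192 0.0659 0.0946] [np.float64(0.0005176196224769127), np.float64(0.000517619622476821)]
knobR [ 0.5298 -0.0212  0.0949] [np.float64(0.0009555536423909326), np.float64(0.0009555536423909945)]
hNL [0.4622 0.1129 0.035 ] [np.float64(0.0011854894705512205), np.float64(0.0011854894705511842)]
hNR [ 0.4851 -0.0804  0.0388] [np.float64(0.002745598193249617), np.float64(0.0027455981932495315)]
hFR [ 0.5877 -0.0673  0.0366] [np.float64(4.433331587317321e-06), np.float64(4.4333315872329475e-06)]
pad [ 0.5612 -0.2067  0.0195] [np.float64(0.0005923907523422596), np.float64(0.0005923907523423862)]
legend [0.6191 0.0756 0.0268] [np.float64(0.0011348690285585422), np.float64(0.0011348690285584292)]
corner [ 0.6144 -0.1227  0.0257] [np.float64(0.0013782012356863102), np.float64(0.0013782012356862842)]
hFL [0.5653 0.1258 0.04  ]
hFR [ 0.5866 -0.0673  0.04  ]
hNR [ 0.4822 -0.0795  0.04  ]
hNL [0.4601 0.1124 0.04  ]
legend [0.617  0.0756 0.03  ]
corner [ 0.6143 -0.1231  0.03  ]
short end [ 0.4919 -0.1204  0.03  ]
pad [ 0.5599 -0.2062  0.022 ]
knobL [0.5198 0.0666 0.09  ]
knobR [ 0.5302 -0.0206  0.09  ]
marker tip [ 0.4387 -0.0877  0.01  ]
green [ 0.3786 -0.0192  0.05  ]
```

```bash
cat > rel.py <<'E'
# python3 rel.py X Y Z YAW(tool y world angle): shift in tool axes, mm, and turn
import sys,numpy as np
from scipy.spatial.transform import Rotation as R
from workcell import read_state
s=read_state();x,y,z,w=map(float,sys.argv[1:5]);M=R.from_quat(s['tcp_rot']).as_matrix()
d=M.T@(np.array([x,y,z])-s['eef_pos'])*1000;a=np.arctan2(M[1,1],M[0,1])
t=-((w-a+np.pi)%(2*np.pi)-np.pi)
print(np.round(d,1),round(t,3),'t',s['t'],'j',np.round(s['joints'],2))
E
python3 rel.py .43 .02 .263 1.5538; python3 -m jog '[-200,-160,0,-0.448,-376,-313,0,-0.448,-376,-313,0,-0.448,-376,-313,0,-0.448,-376,-313,0,-0.448,-376,-313,0,-0.448,-376,-313,0,-0.448,-376,-313,0,-0.448]' 88; python3 rel.py .43 .02 .263 1.5538
```

```text
[-375.4 -314.2    0.5] -0.448 t 0.1 j [ 0.88  0.31  1.5   0.    1.33 -0.22]
t: 0.9
eef_pos: [0.389, 0.1173, 0.2638]
tcp_rot: [0.008, 1.0, 0.0, 0.0]
wrist_force: [0.4, 0.5, 0.1]
gripper_width: 0.0881
finger_force: 0.0
[-42.6 -96.6   0.8] 0.0 t 0.9 j [ 0.    0.05  1.82  0.    1.28 -1.55]
```

```bash
python3 -m jog '[-42,-97,0,0,-42,-97,0,0,-42,-97,50,0,-42,-97,100,0,-42,-97,150,0,-42,-97,190,0,-42,-97,219,0,-42,-97,219,0]'; python3 rel.py .43 .02 .045 1.5538;python3 - <<'E'
from h import *
d=snap('top','top1');cv2.imwrite('pics/c3.png',cv2.resize(d['image'][125:245,200:360,::-1],(800,600),interpolation=cv2.INTER_CUBIC))
E
```

```text
t: 1.7
eef_pos: [0.4271, 0.0219, 0.0421]
tcp_rot: [0.008, 1.0, 0.001, -0.003]
wrist_force: [-0.6, 0.9, 0.3]
gripper_width: 0.0879
finger_force: 0.0
[-2.9 -1.9 -3. ] 0.0 t 1.7 j [-0.22  0.45  2.   -0.    0.7  -1.78]
```

View pics/c3.png

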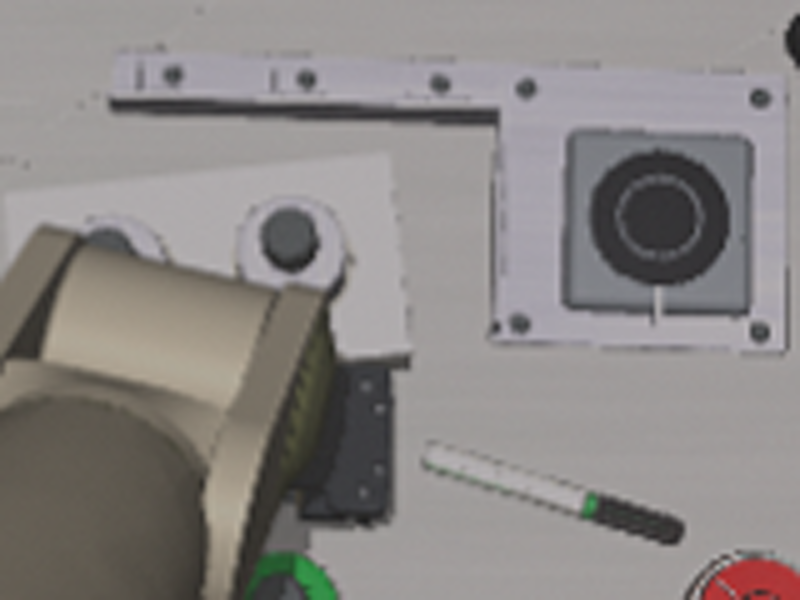

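The picture shows the gripper body just short of the holder's near edge, clear of the marker (425,453). Nothing has moved, so I push toward the long leg.

```bash
python3 -m jog '[-10,0,-2,0,-18,0,-2,0,-26,0,-2,0,-34,0,-2,0,-42,0,-2,0,-50,0,-2,0,-58,0,-2,0,-64,0,-2,0]'; python3 -m jog '[-2,0,0,0,-4,0,0,0,-5,0,0,0,-6,0,0,0,-7,0,0,0,-8,0,0,0,-8,0,0,0]';  python3 -m jog '[-2,0,0,0,-3,0,0,0,-4,0,0,0,-4,0,0,0]'
```

```text
t: 2.55
eef_pos: [0.4927, 0.0209, 0.0472]
tcp_rot: [0.008, 1.0, 0.0, -0.001]
wrist_force: [-8.3, -0.7, 4.7]
gripper_width: 0.0882
finger_force: 4.6
t: 3.25
eef_pos: [0.5003, 0.0207, 0.0473]
tcp_rot: [0.008, 1.0, 0.0, -0.002]
wrist_force: [-8.2, 0.3, 3.8]
gripper_width: 0.088
finger_force: 4.2
t: 3.65
eef_pos: [0.5024, 0.0207, 0.0472]
tcp_rot: [0.008, 1.0, 0.0, -0.004]
wrist_force: [-21.4, -1.8, 12.6]
gripper_width: 0.088
finger_force: 10.0
```

```bash
python3 -m jog '[25,0,0,0,35,0,-40,0,35,0,-90,0,35,0,-140,0,35,0,-140,0.15,35,0,-140,0.3,35,0,-140,0.3]' 44; python3 rel.py .57 .158 .187 -.017
python3 - <<'E'
from h import *
d=snap('top','top2')
T=d
print('greenL knob',atz(d,166.5,205,.09))
E
```

```text
t: 4.35
eef_pos: [0.4707, 0.0209, 0.188]
tcp_rot: [0.158, 0.987, -0.0, 0.001]
wrist_force: [-0.3, -0.1, -0.6]
gripper_width: 0.0438
finger_force: 0.0
[-51.5 161.3   1.1] 1.27 t 4.35 j [-0.21  0.27  1.76  0.    1.1  -1.46]
greenL knob [0.44581701 0.19473085 0.09      ]
```

```bash
python3 -m jog '[-52,161,0,1.27,-52,161,0,1.27,-52,161,0,1.27,-52,161,0,1.27,-52,161,0,1.27,-52,161,0,1.27,-52,161,0,1.27,-52,161,0,1.27]'; python3 -m jog '[0,0,0,0.12,0,0,0,0.12]'; python3 rel.py .57 .158 .05 -.017;python3 - <<'E'
from h import *
d=snap('top','top3');cv2.imwrite('pics/c4.png',cv2.resize(d['image'][125:245,200:360,::-1],(800,600),interpolation=cv2.INTER_CUBIC))
E
```

```text
t: 5.2
eef_pos: [0.5698, 0.1578, 0.1867]
tcp_rot: [0.678, 0.735, -0.0, -0.0]
wrist_force: [0.5, 0.8, -0.4]
gripper_width: 0.0435
finger_force: 0.0
t: 5.4
eef_pos: [0.5698, 0.1578, 0.1868]
tcp_rot: [0.719, 0.695, -0.0, -0.0]
wrist_force: [0.0, -0.3, -0.4]
gripper_width: 0.044
finger_force: 0.0
[  0.3   0.2 136.8] -0.018 t 5.4 j [ 0.07  0.52  1.39 -0.    1.22  0.11]
```

View pics/c4.png

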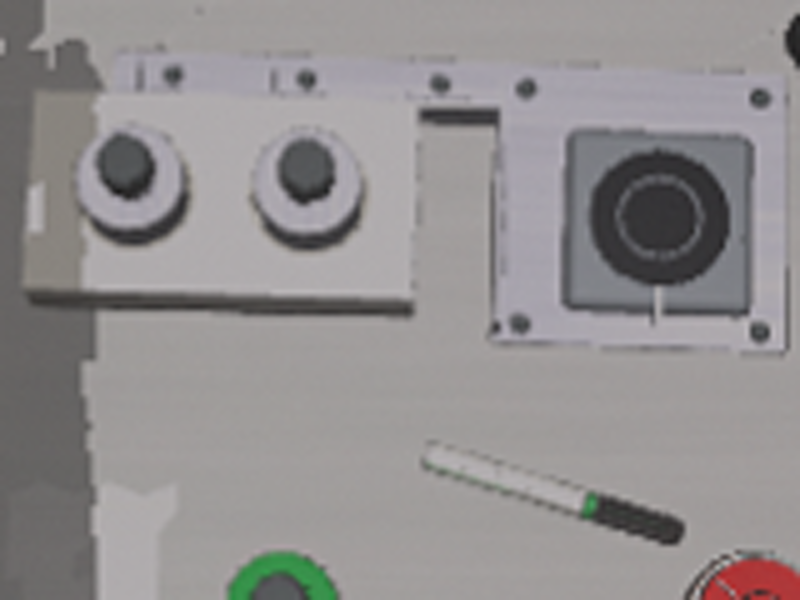

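The holder is flush against the long leg, with its right edge at u≈416 and the corner at 498 (~40 mm to go). Now I descend behind its +y end and push along the leg.

```bash
python3 -m jog '[0,0,40,-0.018,0,0,80,-0.018,0,0,115,-0.018,0,0,137,-0.018,0,0,137,-0.018]'; python3 rel.py .5695 .085 .05 -.017
```

```text
t: 5.95
eef_pos: [0.5682, 0.1575, 0.047]
tcp_rot: [0.713, 0.702, -0.002, -0.002]
wrist_force: [0.5, 0.2, 0.1]
gripper_width: 0.0441
finger_force: 0.0
[-72.5   2.4  -3. ] 0.002 t 5.95 j [0.07 0.7  1.51 0.   0.94 0.09]
```

```bash
python3 -m jog '[-15,0,0,0,-28,0,0,0,-36,0,0,0,-44,0,0,0,-52,0,0,0,-60,0,0,0,-66,0,0,0,-70,0,0,0]'; python3 -m jog '[-2,0,0,0,-4,0,0,0,-5,0,0,0,-6,0,0,0,-6,0,0,0]'
```

```text
t: 6.75
eef_pos: [0.569, 0.0878, 0.0514]
tcp_rot: [0.714, 0.7, 0.002, 0.0]
wrist_force: [0.3, 8.6, 3.5]
gripper_width: 0.0442
finger_force: 4.5
t: 7.25
eef_pos: [0.5689, 0.0831, 0.0514]
tcp_rot: [0.714, 0.7, 0.002, -0.0]
wrist_force: [0.9, 14.4, 3.2]
gripper_width: 0.0439
finger_force: 7.4
```

```bash
python3 -m jog '[-1,0,0,0,-2,0,0,0,-3,0,0,0,-3,0,0,0]';python3 -m jog '[20,0,0,0,40,0,-20,0,40,0,-70,0,40,0,-120,0,40,0,-150,0,40,0,-150,0]' 60
python3 - <<'E'
from h import *
d=snap('top','top4');cv2.imwrite('pics/c5.png',cv2.resize(d['image'][125:245,200:360,::-1],(800,600),interpolation=cv2.INTER_CUBIC))
E
```

```text
t: 7.65
eef_pos: [0.569, 0.0827, 0.0514]
tcp_rot: [0.714, 0.7, 0.004, -0.001]
wrist_force: [5.5, 32.4, 2.7]
gripper_width: 0.0443
finger_force: 15.8
t: 8.25
eef_pos: [0.5705, 0.118, 0.2053]
tcp_rot: [0.714, 0.7, 0.003, 0.003]
wrist_force: [-0.4, 0.4, 0.4]
gripper_width: 0.0601
finger_force: 0.0
```

View pics/c5.png

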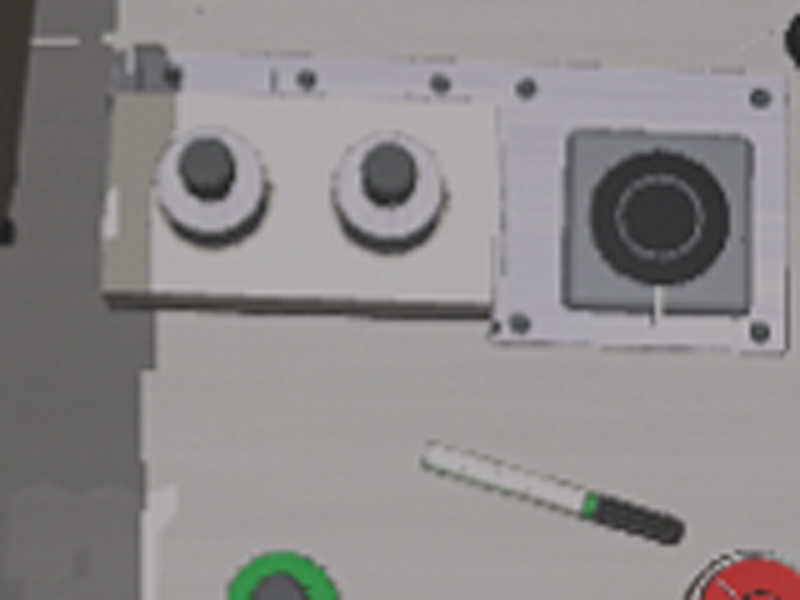

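The holder is flush in the corner: right edge on the short leg (u≈497), top edge along the long leg. Knob tops are at (208,160) and (389,167).

```bash
python3 - <<'E'
from h import *
d=load('top4')
for p in [(208,160),(389,167)]: print(atz(d,200+p[0]/5-.4,125+p[1]/5-.4,.09))
E
python3 rel.py .565 .0195 .2 -.017
```

```text
[0.56723079 0.0193968  0.09      ]
[ 0.56468171 -0.06812422  0.09      ]
[-98.6  -2.6   2.2] -0.003 t 8.3 j [ 0.    0.49  1.41 -0.    1.24  0.02]
```

```bash
python3 -m jog '[-45,-1,0,0,-85,-2,0,0,-98,-2,0,0,-98,-2,0,0,-98,-2,30,0,-98,-2,60,0,-98,-2,75,0,-98,-2,75,0]'; python3 rel.py .565 .0195 .09 -.017;python3 - <<'E'
from h import *
d=snap('wrist','w1')
a=snap('scene','s1')['image'][90:300,200:480]
cv2.imwrite('pics/c6.png',np.hstack([cv2.resize(d['image'],(400,300)),cv2.resize(a,(400,300))])[:,:,::-1])
E
```

```text
t: 9.1
eef_pos: [0.5637, 0.0222, 0.1223]
tcp_rot: [0.714, 0.7, -0.001, -0.002]
wrist_force: [-0.5, -0.5, 0.7]
gripper_width: 0.0602
finger_force: 0.0
[-2.7  1.5 32.3] -0.002 t 9.1 j [-0.17  0.55  1.55  0.    1.06 -0.15]
```

View pics/c6.png

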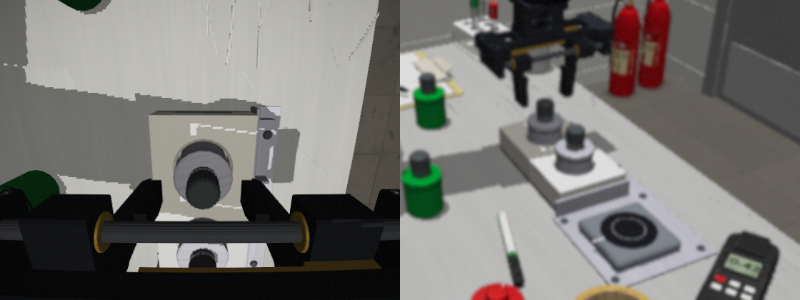

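The jaws straddle the left capsule's knob, with the holder still in its corner. I descend and grip.

```bash
python3 -m jog '[-2,1,12,0,-2,1,24,0,-2,1,32,0,-2,1,32,0,-2,1,32,0]'; python3 rel.py .565 .0195 .09 -.017
```

```text
t: 9.7
eef_pos: [0.566, 0.0187, 0.0927]
tcp_rot: [0.714, 0.7, -0.0, -0.0]
wrist_force: [0.3, -0.5, 0.1]
gripper_width: 0.0599
finger_force: 0.0
[ 0.8 -1.   2.7] -0.003 t 9.7 j [-0.17  0.59  1.56  0.    0.99 -0.15]
```

```bash
python3 -m jog '[0,0,3,0,0,0,3,0,0,0,3,0,0,0,3,0,0,0,3,0,0,0,3,0,0,0,3,0,0,0,3,0]' 10 25;python3 -m jog '[0,0,0,0,0,0,0,0,0,0,0,0]'
```

```text
t: 10.5
eef_pos: [0.5659, 0.0187, 0.09]
tcp_rot: [0.714, 0.7, 0.0, 0.0]
wrist_force: [-1.9, -0.1, 5.4]
gripper_width: 0.0517
finger_force: 25.0
t: 10.8
eef_pos: [0.566, 0.0187, 0.09]
tcp_rot: [0.714, 0.7, 0.0, 0.0]
wrist_force: [-2.9, -0.5, 5.6]
gripper_width: 0.0514
finger_force: 25.0
```

Width 51 mm: the jaws are on the lid rim, because the capsule stands on the well floor (8 mm higher). I open, raise 9 mm and grip the knob.

```bash
python3 -m jog '[0,0,0,0,0,0,0,0,0,0,0,0,0,0,-5,0,0,0,-9,0,0,0,-9,0,0,0,-9,0]' 60; python3 -m jog '[0,0,0,0,0,0,0,0,0,0,0,0,0,0,0,0,0,0,0,0,0,0,0,0,0,0,0,0,0,0,0,0]' 10 25
```

```text
t: 11.5
eef_pos: [0.566, 0.0187, 0.099]
tcp_rot: [0.714, 0.7, 0.0, 0.0]
wrist_force: [-0.0, 0.3, 0.7]
gripper_width: 0.0597
finger_force: 0.0
t: 12.3
eef_pos: [0.5657, 0.0187, 0.0987]
tcp_rot: [0.714, 0.7, -0.0, -0.0]
wrist_force: [-3.8, -0.1, 1.9]
gripper_width: 0.0243
finger_force: 25.0
```

```bash
python3 -m jog '[0,0,-5,0,0,0,-12,0,0,0,-22,0,0,0,-32,0,0,0,-42,0,0,0,-50,0,0,0,-50,0,0,0,-50,0]';python3 -m jog '[0,0,0,0,0,0,0,0,0,0,0,0,0,0,0,0,0,0,0,0]'; python3 -m jog '[0,0,0,0,0,0,0,0]'
```

```text
t: 13.1
eef_pos: [0.5658, 0.0187, 0.1488]
tcp_rot: [0.714, 0.7, -0.0, -0.0]
wrist_force: [-1.2, -0.2, -4.8]
gripper_width: 0.0245
finger_force: 25.0
t: 13.6
eef_pos: [0.5659, 0.0187, 0.1487]
tcp_rot: [0.714, 0.7, -0.0, -0.0]
wrist_force: [0.1, 0.4, -4.5]
gripper_width: 0.025
finger_force: 25.0
t: 13.8
eef_pos: [0.5659, 0.0187, 0.1488]
tcp_rot: [0.714, 0.7, 0.0, 0.0]
wrist_force: [0.2, -0.3, -3.6]
gripper_width: 0.0247
finger_force: 25.0
```

About 4.3 N (0.44 kg), so this is probably the heavier one. I stand it back down and feel the other.

```bash
python3 -m jog '[0,0,10,0,0,0,20,0,0,0,30,0,0,0,38,0,0,0,44,0,0,0,48,0,0,0,50,0,0,0,50,0]'; python3 -m jog '[0,0,0,0,0,0,0,0,0,0,0,0,0,0,0,0,0,0,-15,0,0,0,-40,0,0,0,-60,0,0,0,-60,0]' 60; python3 rel.py .5642 -.0685 .159 -.017
```

```text
t: 14.6
eef_pos: [0.5661, 0.0187, 0.099]
tcp_rot: [0.714, 0.7, 0.0, 0.0]
wrist_force: [-0.2, -0.3, -4.2]
gripper_width: 0.0247
finger_force: 25.0
t: 15.4
eef_pos: [0.5671, 0.0186, 0.1614]
tcp_rot: [0.714, 0.7, 0.002, 0.002]
wrist_force: [-0.3, 0.2, -0.7]
gripper_width: 0.0601
finger_force: 0.0
[-87.1  -1.1   2.5] -0.003 t 15.4 j [-0.17  0.5   1.51  0.    1.13 -0.15]
```

```bash
python3 -m jog '[-40,-2,0,0,-80,-2,0,0,-87,-2,0,0,-87,-2,20,0,-87,-2,40,0,-87,-2,55,0,-87,-2,61,0,-87,-2,61,0]'; python3 -m jog '[0,0,0,0]'; python3 rel.py .5645 -.0685 .099 -.017
```

```text
t: 16.2
eef_pos: [0.5618, -0.0677, 0.0968]
tcp_rot: [0.714, 0.7, -0.0, -0.001]
wrist_force: [-0.3, 0.4, -0.6]
gripper_width: 0.0598
finger_force: 0.0
t: 16.3
eef_pos: [0.5624, -0.0681, 0.0982]
tcp_rot: [0.714, 0.7, 0.0, 0.0]
wrist_force: [-0.3, -0.3, -0.0]
gripper_width: 0.06
finger_force: 0.0
[-0.4  2.1 -0.8] -0.003 t 16.3 j [-0.33  0.58  1.56  0.    1.   -0.31]
```

```bash
python3 -m jog '[0,2,-1,0,0,2,-1,0,0,2,-1,0,0,2,-1,0,0,2,-1,0,0,2,-1,0,0,2,-1,0,0,2,-1,0]' 10 25; python3 -m jog '[0,0,-5,0,0,0,-12,0,0,0,-22,0,0,0,-32,0,0,0,-42,0,0,0,-50,0,0,0,-50,0,0,0,-50,0]';python3 -m jog '[0,0,0,0,0,0,0,0,0,0,0,0,0,0,0,0,0,0,0,0]'; python3 -m jog '[0,0,0,0,0,0,0,0]'
```

```text
t: 17.1
eef_pos: [0.5641, -0.0683, 0.0988]
tcp_rot: [0.714, 0.7, -0.0, -0.0]
wrist_force: [-2.7, 0.6, 1.7]
gripper_width: 0.0249
finger_force: 24.9
t: 17.9
eef_pos: [0.5641, -0.0682, 0.1487]
tcp_rot: [0.714, 0.7, -0.0, -0.0]
wrist_force: [-0.4, -1.0, -1.7]
gripper_width: 0.0245
finger_force: 24.9
t: 18.4
eef_pos: [0.5642, -0.0683, 0.1487]
tcp_rot: [0.714, 0.7, -0.0, -0.0]
wrist_force: [-1.2, 0.5, -2.1]
gripper_width: 0.0245
finger_force: 24.9
t: 18.6
eef_pos: [0.5642, -0.0683, 0.1488]
tcp_rot: [0.714, 0.7, 0.0, 0.0]
wrist_force: [0.3, -0.3, -2.9]
gripper_width: 0.0247
finger_force: 24.9
```

About 2 N: this is the lighter one. I stand it back and return to the left (heavier) capsule.

```bash
python3 -m jog '[0,0,10,0,0,0,20,0,0,0,30,0,0,0,38,0,0,0,44,0,0,0,48,0,0,0,50,0,0,0,50,0]'; python3 -m jog '[0,0,0,0,0,0,0,0,0,0,0,0,0,0,0,0,0,0,-15,0,0,0,-40,0,0,0,-60,0,0,0,-60,0]' 60; python3 -m jog '[40,1,0,0,80,1,0,0,87,1,0,0,87,1,0,0,87,1,0,0]'; python3 rel.py .566 .019 .099 -.017
python3 - <<'E'
from h import *
a=snap('scene','s2')['image'][130:280,220:420]
cv2.imwrite('pics/c7.png',cv2.resize(a,(800,600),interpolation=cv2.INTER_CUBIC)[:,:,::-1])
E
```

```text
t: 19.4
eef_pos: [0.5644, -0.0683, 0.099]
tcp_rot: [0.714, 0.7, 0.0, 0.0]
wrist_force: [-0.1, -0.1, -2.0]
gripper_width: 0.0247
finger_force: 24.9
t: 20.2
eef_pos: [0.5653, -0.0686, 0.1613]
tcp_rot: [0.714, 0.7, 0.001, 0.002]
wrist_force: [0.2, 0.5, 0.1]
gripper_width: 0.0598
finger_force: 0.0
t: 20.7
eef_pos: [0.5668, 0.0178, 0.1582]
tcp_rot: [0.714, 0.7, -0.0, -0.0]
wrist_force: [0.2, -0.1, -0.1]
gripper_width: 0.0599
finger_force: 0.0
[ 1.2 -0.8 59.2] -0.003 t 20.7 j [-0.17  0.5   1.51 -0.    1.13 -0.15]
```

View pics/c7.png

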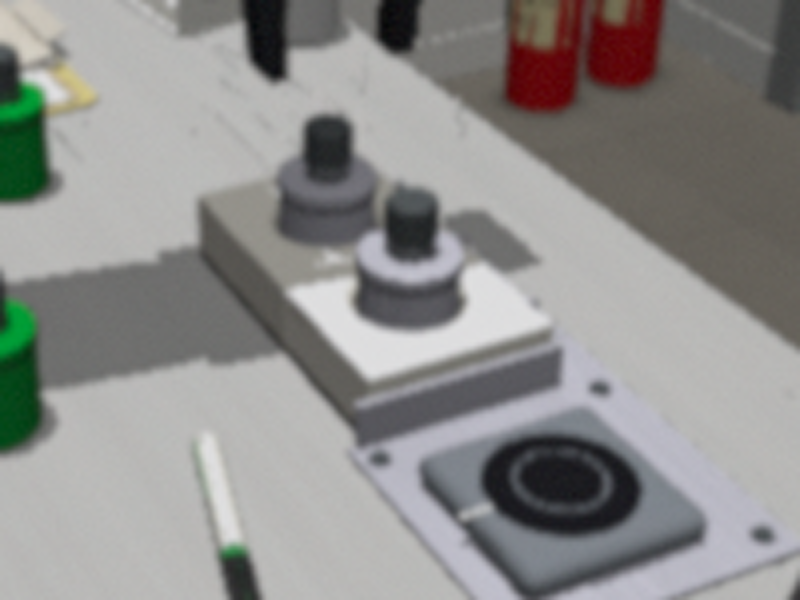

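Both capsules stand fully down and upright at (327,180) and (410,250), and the holder is flush. I regrip the left one and carry it high, over to the pad.

```bash
python3 -m jog '[1,-1,20,0,1,-1,40,0,1,-1,55,0,1,-1,59,0,1,-1,59,0,1,-1,59,0]'; python3 -m jog '[0,0,0,0,0,0,0,0,0,0,0,0,0,0,0,0,0,0,0,0,0,0,0,0,0,0,0,0,0,0,0,0]' 10 30; python3 -m jog '[0,0,-5,0,0,0,-15,0,0,0,-30,0,0,0,-50,0,0,0,-75,0,0,0,-100,0,0,0,-120,0,0,0,-120,0]'; python3 -m jog '[0,0,0,0,0,0,0,0]';  python3 rel.py .561 -.2065 .219 -.017
```

```text
t: 21.35
eef_pos: [0.5663, 0.0192, 0.1005]
tcp_rot: [0.714, 0.7, 0.0, 0.001]
wrist_force: [0.0, -0.2, 0.5]
gripper_width: 0.0602
finger_force: 0.0
t: 22.15
eef_pos: [0.5658, 0.0197, 0.0999]
tcp_rot: [0.714, 0.7, -0.0, -0.0]
wrist_force: [-3.5, 0.1, 3.7]
gripper_width: 0.0246
finger_force: 30.0
t: 22.95
eef_pos: [0.5669, 0.0196, 0.2227]
tcp_rot: [0.714, 0.7, 0.002, 0.002]
wrist_force: [0.4, -0.3, -3.8]
gripper_width: 0.0248
finger_force: 30.0
t: 23.15
eef_pos: [0.5654, 0.0198, 0.2184]
tcp_rot: [0.714, 0.7, -0.001, -0.001]
wrist_force: [0.3, 0.7, -4.8]
gripper_width: 0.0245
finger_force: 30.0
[-2.263e+02  1.000e-01 -7.000e-01] -0.003 t 23.15 j [-0.17  0.44  1.44 -0.    1.27 -0.15]
```

```bash
python3 -m jog '[-20,0,0,0,-55,0,0,0,-95,0,0,0,-135,0,0,0,-175,0,0,0,-205,0,0,0,-226,0,0,0,-226,0,0,0]'; python3 -m jog '[0,0,10,0,0,0,25,0,0,0,40,0,0,0,50,0,0,0,55,0,0,0,55,0,0,0,55,0,0,0,55,0]'; python3 rel.py .561 -.2065 .163 -.017
python3 - <<'E'
from h import *
a=snap('scene','s3')['image'][130:340,220:500];b=snap('top','t3')['image'][115:235,200:360]
cv2.imwrite('pics/c8.png',np.hstack([cv2.resize(x,(400,300)) for x in(a,b)])[:,:,::-1])
E
```

```text
t: 23.95
eef_pos: [0.5608, -0.2087, 0.2182]
tcp_rot: [0.715, 0.699, -0.001, -0.001]
wrist_force: [-0.6, 0.9, -5.8]
gripper_width: 0.0246
finger_force: 30.0
t: 24.75
eef_pos: [0.5617, -0.2063, 0.1654]
tcp_rot: [0.714, 0.7, 0.0, 0.001]
wrist_force: [0.5, 0.1, -3.9]
gripper_width: 0.0246
finger_force: 30.0
[-0.2 -0.7  2.4] -0.003 t 24.75 j [-0.55  0.56  1.4   0.    1.19 -0.53]
```

View pics/c8.png

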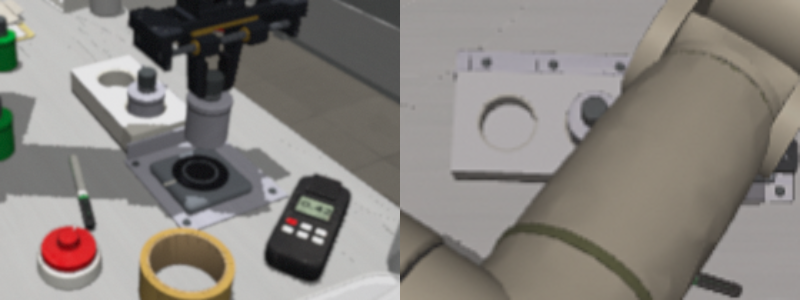

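The heavy capsule hangs upright over the pad at left (207,120). The lighter one stands in its well, and the holder is still flush in the corner. I let it settle and hand in.

```bash
python3 -m jog '[0,0,0,0,0,0,0,0,0,0,0,0,0,0,0,0,0,0,0,0]' && python3 -c "
from workcell import job_done
print(job_done())"
```

```text
t: 25.35
eef_pos: [0.5614, -0.2062, 0.1648]
tcp_rot: [0.714, 0.7, -0.0, -0.0]
wrist_force: [0.1, 0.4, -4.8]
gripper_width: 0.0246
finger_force: 30.0
the job is handed in; nothing more can be done
None
```

I handed the job in at 25 s, but the hand-in returned no verdict: the heavier capsule (about 4.3 N against 2 N) is held upright about 5 cm over the reader pad, the lighter one is back in its well, and the holder is flush in its corner.

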